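Knock a stuck piston out of its holding fixture

ROBOT

A 7-joint arm with a two-finger parallel gripper is mounted at the origin on the work surface. World frame = base frame: x ahead of the robot, y to its left, z up, the work surface at z = 0. Lengths are in m, angles in degrees, forces in N, time in s.
With the tool pointing down it reaches from about 0.4 to 0.9 m from the base axis. Payload 5.6 kg.
Tool frame: the origin (TCP) lies on the centre line of the jaws, within the pads' length; the fingertips stand manip.tcp_to_tips ahead of it and the grasp point (between the pads) lies 8 mm behind it (manip.tcp_to_tips is the distance from the TCP to the fingertips, in m); z points along the fingers, y is the direction in which the jaws open and shut (so a half turn about z gives the same grasp; the last joint's range is limited). The gripper opens to 92 mm and grips with 3 to 60 N. Pads are 20 mm wide; open, the fingers measure 128 mm over their backs; the gripper's body (75 mm by 189 mm) begins 69 mm behind the grasp point.
Start: joints at [63.999, 26.786, -0.665, 91.828, 0.344, 61.387, -3.226], TCP at [0.26, -0.596, 0.226] pointing down, gripper open.
Joint ranges: [-144.91, 144.91], [-17.63, 115.5], [-89.93, 88.59], [15.96, 139.68], [-74.01, 254.01], [8.47, 105.57], [-167.45, 167.45]. Speed limits (degrees/s): [147.25, 147.25, 180, 180, 180, 180, 180].

INTERFACE

Orientations are given as a 3x3 rotation matrix whose columns are the frame's x, y, z axes.
In Python, from bench import manip gives the robot as it stands.
- The arm moves only by the tool step_arm, never from a script. Its argument "series" is a list of rows, each a list of 5 numbers: the finger opening in m, from 0 to 0.0919, then the shift along the tool's x, y, z in m, then the turn about the tool's z in degrees. In form: [[gripper, dx, dy, dz, roll], ...]. A call has 1 to 20 rows; each row shifts and turns the commanded pose from where the row before left it, along the tool's axes as they then stand; what a row does not reach is not made up. A row lasts 1/12 s, in which the tool goes at most 41.7 mm and 7.16 degrees, less where a joint would pass 70% of its speed; a pose out of reach is approached as far as the arm can. A call is refused whole if a number of a shift passes 0.0417 or a number of a turn 7.16, either way. A call with a gripper value outside its range is refused whole. The fingers move at their own pace and stop on an object; the grip force is fixed at half the most. Time passes only in rows, so rows that do not move let the fingers close. It gives the time, the measured TCP pose, the force and the opening at its end, in the units of the state.
- manip.get_state(): the state, without advancing time (a new reading comes with each control period).
- manip.capture(name): name is "scene" or "top" or "wrist"; returns the picture (420x560x3 uint8, red, green, blue); there is no depth.
- manip.get_calibration(name): a dict with "fx", "fy", "cx", "cy" (pixels), "k1" (the pictures are not rectified: a ray, as slopes to the right and down, at radius r is drawn at 1 + k1 r^2 times it, then the intrinsics apply), "pose" (4x4, takes a point from camera to world coordinates); the wrist camera has in their place "hand_eye" (4x4, takes a point from camera to tool coordinates, whose origin is the TCP and whose axes are the flange's). Camera axes: x right, y down, z forward; pixel columns grow to the right and rows downward; lengths in m; the calibration is good to about 2 mm. A picture is of the moment at which its call begins: read the wrist's pose just before it. get_calibration takes no time and is no camera call.
- manip.finish_job(): hands the job in, once; it reports no verdict.
The state is a dict: "time": time; "qpos": joint angles; "qvel": joint speeds; "tau": joint torques, N m; "ee_pos": TCP position; "tool_rot": TCP orientation; "force": force on the tool from outside, world axes, zero at the start; "wrist_torque": the same for the moment, N m; "grip_width": finger opening in m.
Only numpy, scipy, OpenCV 4.12 (cv2) and the standard library are available. Lean on these libraries where they do the work, as an engineer would, in place of code of your own. Each camera call takes 0.05 s, during which the arm holds its last target. There are 200 camera calls.

TASK

The piston is stuck flush in the pocket of the holding fixture. Take the C-shaped knockout tool by its grip block, bring its upright pin under the fixture's head, feel for the knockout hole in the underside (it is a few millimetres out of centre) and push the pin gently up through it, never bearing on the fixture with more than 25 N, until the piston stands well over 10 mm proud but is still held in the pocket. Then draw the tool out, stand it upright on the bench clear of the fixture, pull the piston out and set it down standing in the aluminium tray, without disturbing the other things on the bench.

Things in the scene. Friction and masses are not known exactly. Their poses are not given: they have to be found in the camera images.
- nest: Dark steel holding fixture, fixed. Origin on the bench below the pocket's axis; z up, y towards its pedestal. Overhung head 90 (x) x 70 mm (y), centred on the axis, heights 76 to 112 mm. Pedestal, 90 mm along x, as high as the head, at y +35 to +75 mm, on a foot 130 mm along x, 12 mm high, y +38 to +98 mm. Under the head all is open; enter from the -y side.
- pocket_mouth (a point): Centre of the round pocket's mouth, in the head's top face: pocket 45 mm wide, 36 mm deep, straight down. Axes as the fixture.
- guide_under (a point): Underside of the steel guide plate that closes the pocket below, on the pocket's axis, 68 mm above the bench; plate 48 x 48 mm, 8 mm thick, its top is the pocket floor. Its 13 mm round knockout hole is NOT here: its centre lies 4 mm off this point in an unknown direction, new each time, unseen from above: find it by feel.
- piston_mid (a point): Centre of the piston: solid aluminium slug 44 mm across, 36 mm high, about 0.13 kg, z along its axis. Starts seated on the pocket floor, top flush with the head. Sprung balls in the pocket wall, 26 mm above the floor, grip it: about 10 N moves it up or out, and it stays at the height it is pushed to for up to 22 mm of travel.
- knockout: C-shaped steel knockout tool, 0.4 kg, loose, upright on its foot. Origin under the foot, below the pin; z up, y towards the C's mouth. Foot 44 mm wide (x), y -61 to +14, 14 mm thick. Spine 24 mm wide, y -61 to -47. Upper arm 26 mm wide, y -61 to +14, heights 108 to 122 mm. Where it starts there is room to stand it again.
- pin_tip (a point): Tip of the tool's upright round pin, 40 mm above the foot's underside. The pin rises from the foot's top (26 mm long), 10 mm thick, flat-ended with a 1 mm chamfer. With the foot's top against the guide plate the tip stands 18 mm above the pocket floor.
- grip_block (a point): Centre of the tool's grip block, on top of the upper arm right above the pin: 26 x 26 mm, 44 mm high (122 to 166 mm above the foot's underside), sides along the tool's x and y; pinch it from above.
- tray: Square aluminium parts tray fixed to the bench, 130 x 130 mm outside, walls 4 mm thick and 18 mm high, floor 4 mm thick. Origin: under its centre; z up.
- wrench: Bystander, loose, to be left alone: flat open-ended wrench, 170 mm long, lying on the bench. Origin at its underside or middle.
- spray_can: Bystander, loose, to be left alone: spray can, 60 mm across, 130 mm tall. Origin at its underside or middle.
- grease_jar: Bystander, loose, to be left alone: jar, 64 mm across, 60 mm tall. Origin at its underside or middle.
- socket: Bystander, loose, to be left alone: steel wrench socket, 26 mm across, 40 mm tall. Origin at its underside or middle.
- carton: Bystander, loose, to be left alone: cardboard carton 80 x 120 x 60 mm. Origin at its underside or middle.
- bearing: Bystander, loose, to be left alone: bearing ring lying flat, 62 mm across, 18 mm thick. Origin at its underside or middle.
- screwdriver: Bystander, loose, to be left alone: screwdriver, 190 mm long, lying on the bench. Origin at its underside or middle.

How it is judged:
By the outcome, as a careful person would: the job done as asked, in the order asked, and still so for the second after the job is handed in, with the robot touching nothing.
It also fails if it takes over 72 s, if anything falls off the work surface, if the arm or the gripper's body presses on something with over 40 N, if the wrist force passes 120 N, or if a joint passes its speed limit or range.

## Working session

There is one attempt and no reset: what is moved stays moved. The work goes in short steps, Python scripts to look and compute and a tool call to move; the robot and the scene stay as the last step left them, time stands still between calls to the robot, and variables do not carry over. Pictures are saved under pics/ and viewed, about 8 in all and at most 12, crops included, and the job is handed in when it is done.

Besides the shell and the picture viewer there is one more tool, called after "Call:" as a command line: name --pt "numbers of a row" for each row, then --argument value for the rest. step_arm: Moves the arm, as the interface text tells. Its arguments: {"type":"object","properties":{"series":{"type":"array"}},"required":["series"]}

```bash
ls; mkdir -p pics
python3 - <<'E'
from bench import manip
import cv2,numpy as np
s=manip.get_state();print(s, manip.tcp_to_tips)
for n in("scene","top"):
    cv2.imwrite(f"pics/{n}0.png",manip.capture(n)[:,:,::-1]);print(n,manip.get_calibration(n))
print(manip.get_calibration("wrist"))
E
```

```text
pics
{'time': 0.0, 'qpos': array([64.00001837, 26.83427958, -0.66501087, 91.88031204,  0.34431325,
       61.38863947, -3.22557487]), 'qvel': array([ 0.01132014, -0.0216245 ,  0.03354948, -0.01717736,  0.0651057 ,
       -0.00837242,  0.10590578]), 'tau': array([ 1.10655058e-04, -5.20564413e+01, -1.22152671e-02, -2.43750751e+01,
       -5.66284417e-02,  1.72120443e-02,  1.52547950e-04]), 'ee_pos': array([ 0.25927226, -0.59542965,  0.22466424]), 'tool_rot': array([[ 9.16828633e-01,  3.99280077e-01, -8.23464249e-04],
       [ 3.99280904e-01, -9.16827309e-01,  1.56378509e-03],
       [-1.30586281e-04, -1.76251650e-03, -9.99998438e-01]]), 'force': array([0.21079393, 0.07364964, 0.19199434]), 'wrist_torque': array([-0.02701068, -0.01726908, -0.00713263]), 'grip_width': 0.09199988836481769} 0.011
scene {'fx': 467.6603972452353, 'fy': 467.6603972452353, 'cx': 272.8019960140413, 'cy': 206.45306491569988, 'k1': -0.11866495199920853, 'pose': array([[ 0.74858139,  0.55295241, -0.36588186,  0.93972396],
       [ 0.66295243, -0.61508697,  0.42680452, -0.42955238],
       [ 0.01095343, -0.56206019
[... 362 characters left out ...]
  6.32178490e-04,
         2.99503537e-02],
       [ 2.81621154e-03, -1.85086065e-01, -9.82718280e-01,
         9.79029805e-01],
       [ 0.00000000e+00,  0.00000000e+00,  0.00000000e+00,
         1.00000000e+00]])}
{'fx': 362.9740499629025, 'fy': 362.9740499629025, 'cx': 283.81212195580946, 'cy': 208.23520313127355, 'k1': -0.05386007380619677, 'hand_eye': array([[ 4.64896193e-04, -9.63403360e-01, -2.68055497e-01,
         7.54997929e-02],
       [ 9.99999891e-01,  4.35570012e-04,  1.68869991e-04,
         7.80968966e-05],
       [-4.59329813e-05, -2.68055546e-01,  9.63403458e-01,
        -1.59128426e-01],
       [ 0.00000000e+00,  0.00000000e+00,  0.00000000e+00,
         1.00000000e+00]])}
```

View pics/top0.png

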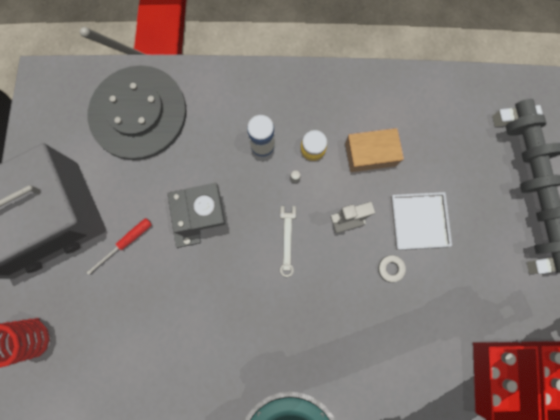

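View pics/scene0.png

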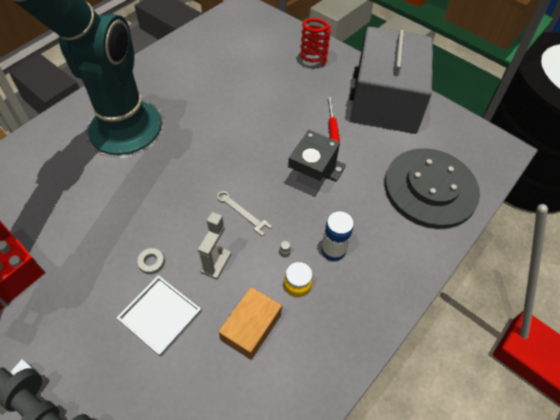

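The top view shows the nest near (200,210), the knockout near (352,215), the tray near (421,220) and the wrench between them. I'll enlarge these for exact corners.

Run:
```python
import cv2,numpy as np
t=cv2.imread("pics/top0.png");s=cv2.imread("pics/scene0.png")
def crop(im,x,y,w,h,k):
    c=cv2.resize(im[y:y+h,x:x+w],None,fx=k,fy=k,interpolation=cv2.INTER_CUBIC)
    for i in range(0,w,10):
        cv2.putText(c,str(x+i),(i*k,8),0,.3,(0,255,255),1);cv2.line(c,(i*k,9),(i*k,14),(0,255,255),1)
    for j in range(0,h,10):
        cv2.putText(c,str(y+j),(0,j*k+3),0,.3,(0,255,255),1);cv2.line(c,(18,j*k),(24,j*k),(0,255,255),1)
    return c
a=np.hstack([crop(t,160,175,80,75,5),crop(t,320,190,80,75,5)])
cv2.imwrite("pics/c1.png",a)
b=np.hstack([crop(s,280,120,80,75,5),crop(s,185,205,80,75,5)])
cv2.imwrite("pics/c2.png",b)
```

```text
(no output)
```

View pics/c1.png

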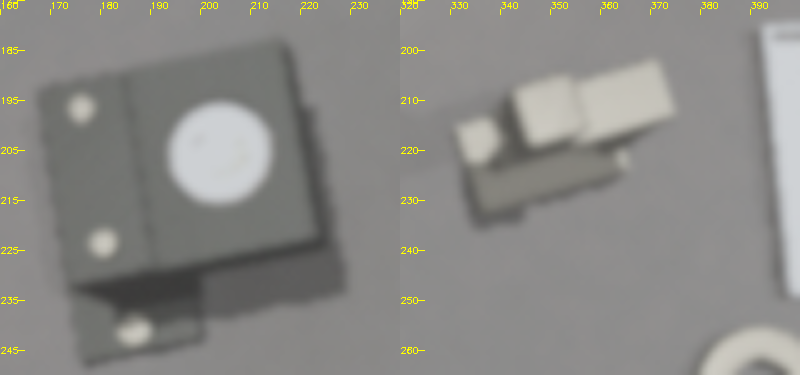

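View pics/c2.png

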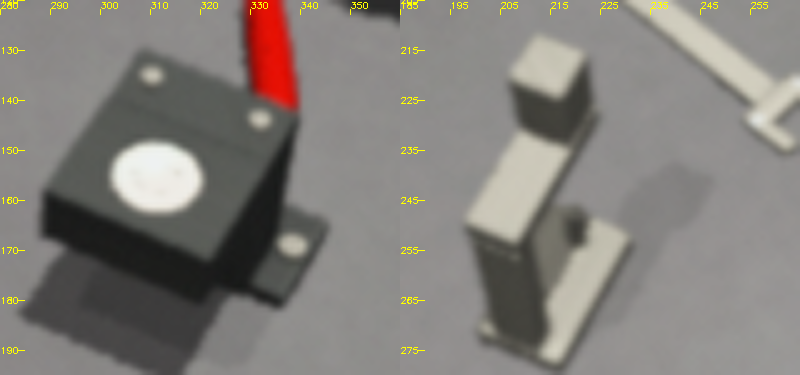

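The nest's pedestal faces image left (world +y), so its entry side is image right, and the tool's mouth already faces the nest. Piston centre: top (204,205.6), scene (311.4,155.4). Grip block top: top (349.6,212.4), scene (215.2,218.4).

```bash
cat > h.py <<'E'
import numpy as np,cv2
from bench import manip
def ray(cal,p,pose=None):
    x=np.array([(p[0]-cal["cx"])/cal["fx"],(p[1]-cal["cy"])/cal["fy"]]);u=x.copy()
    for _ in range(20): u=x/(1+cal["k1"]*(u@u))
    T=cal["pose"] if pose is None else pose
    return T[:3,3],T[:3,:3]@np.r_[u,1]
def at(n,p,z,pose=None):
    o,d=ray(manip.get_calibration(n),p,pose);return np.round((o+d*(z-o[2])/d[2]),4)[:2]
def wpose(s):
    T=np.eye(4);T[:3,:3]=s["tool_rot"];T[:3,3]=s["ee_pos"];return T@manip.get_calibration("wrist")["hand_eye"]
E
python3 - <<'E'
from h import *
def P(name,n,z,*pp):print(name,n,[at(n,p,z) for p in pp])
P("piston","top",.112,(204,205.6));P("piston","scene",.112,(311.4,155.4))
P("head F0 F1 B0 B1","top",.112,(217,182.6),(224,222.4),(167.6,193),(174.4,232))
P("head B0 B1 F1 F0?","scene",.112,(309.6,129.6),(339.6,142.4),(322,172.4),(288.6,158))
P("block","top",.166,(349.6,212.4));P("block","scene",.166,(215.2,218.4))
P("armend","top",.122,(372,202),(375,212.6));P("armend","scene",.122,(198,249.4),(209.4,254))
P("tray","top",.018,(393,194),(446,193),(451,247),(398,249));P("tray","scene",.018,(159,315))
P("foot","top",.014,(320+15,190+42),(320+42.5,190+35));
E
```

```text
piston top [array([0.5229, 0.1964])]
piston scene [array([0.5252, 0.1949])]
head F0 F1 B0 B1 top [array([0.5744, 0.1707]), array([0.4871, 0.1515]), array([0.5492, 0.2776]), array([0.4643, 0.257 ])]
head B0 B1 F1 F0? scene [array([0.4678, 0.259 ]), array([0.5508, 0.2757]), array([0.577 , 0.1706]), array([0.4893, 0.1512])]
block top [array([ 0.5048, -0.1086])]
block scene [array([ 0.5098, -0.1109])]
armend top [array([ 0.5357, -0.1646]), array([ 0.5128, -0.1705])]
armend scene [array([ 0.5149, -0.1722]), array([ 0.5405, -0.1638])]
tray top [array([ 0.5768, -0.2398]), array([ 0.582 , -0.3706]), array([ 0.4508, -0.3756]), array([ 0.4444, -0.2476])]
tray scene [array([ 0.5185, -0.3109])]
foot top [array([ 0.4827, -0.0991]), array([ 0.5006, -0.165 ])]
```

Call:
step_arm --pt "0.0919 0.0234 -0.0192 -0.002 0" --pt "0.0919 0.0234 -0.0192 -0.002 0" --pt "0.0919 0.0234 -0.0192 -0.002 0" --pt "0.0919 0.0234 -0.0192 -0.002 0" --pt "0.0919 0.0234 -0.0192 -0.002 0" --pt "0.0919 0.0234 -0.0192 -0.002 0" --pt "0.0919 0.0234 -0.0192 -0.002 0" --pt "0.0919 0.0234 -0.0192 -0.002 0" --pt "0.0919 0.0234 -0.0192 -0.002 0" --pt "0.0919 0.0234 -0.0192 -0.002 0" --pt "0.0919 0.0234 -0.0192 -0.002 0" --pt "0.0919 0.0234 -0.0192 -0.002 0" --pt "0.0919 0.0234 -0.0192 -0.002 0" --pt "0.0919 0.0234 -0.0192 -0.002 0" --pt "0.0919 0.0234 -0.0192 -0.002 0" --pt "0.0919 0.0234 -0.0192 -0.002 0" --pt "0.0919 0.0234 -0.0192 -0.002 0" --pt "0.0919 0.0234 -0.0192 -0.002 0" --pt "0.0919 0 0 0 3.75" --pt "0.0919 0 0 0 3.75"

```text
time: 1.77
ee_pos: [0.5082, -0.1085, 0.2613]
tool_rot: [[0.961, 0.277, -0.0], [0.277, -0.961, 0.001], [-0.0, -0.001, -1.0]]
force: [-0.3, -0.7, -0.3]
grip_width: 0.0919
```

Run:
```python
from h import *
s=manip.get_state();T=wpose(s);np.save("w1.npy",T)
im=manip.capture("wrist");print(s["ee_pos"],s["tool_rot"][:,0],s["qvel"].round(1))
cv2.imwrite("pics/w1.png",cv2.resize(im[:,:,::-1],(800,600),interpolation=cv2.INTER_CUBIC))
```

```text
[ 0.50824446 -0.108524    0.26133025] [ 9.60741345e-01  2.77445566e-01 -1.57832921e-04] [ -3.9  -0.8   8.1   0.9  -1.3  -0.  -43.1]
```

View pics/w1.png

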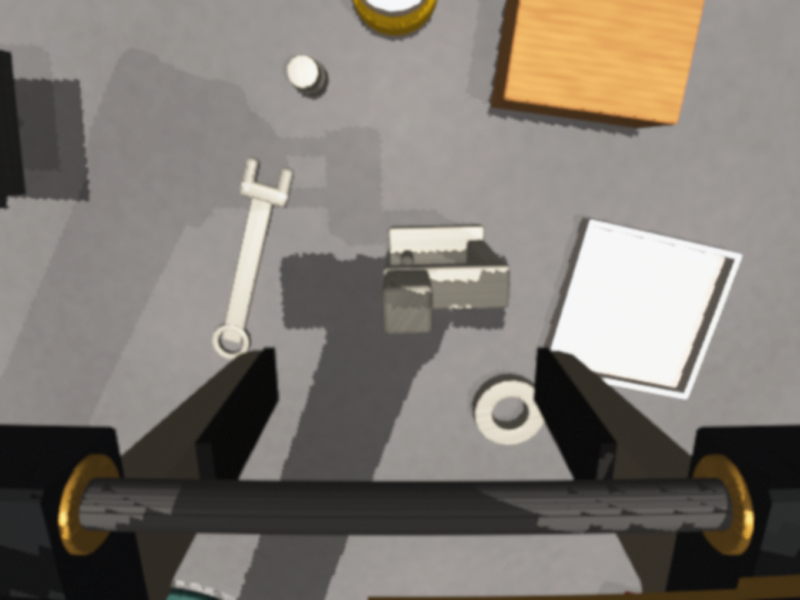

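The wrist view shows the block top at 800-px (408,310) with the tool square to the gripper within 2°. The last joint was still turning at capture, so I'll re-read the settled pose.

Run:
```python
from h import *
manip.capture("wrist")
s=manip.get_state();T=wpose(s);im=manip.capture("wrist")
print(s["ee_pos"],s["tool_rot"].round(4),s["qvel"].round(1), s["force"].round(2))
c=im[140:250,250:370];cv2.imwrite("pics/w2.png",cv2.resize(c[:,:,::-1],None,fx=6,fy=5,interpolation=cv2.INTER_CUBIC)) if 0 else cv2.imwrite("pics/w2.png",cv2.resize(c[:,:,::-1],None,fx=5,fy=5,interpolation=cv2.INTER_CUBIC))
np.save("w2.npy",T)
```

```text
[ 0.50756122 -0.11046542  0.26120577] [[ 9.609e-01  2.769e-01 -8.000e-04]
 [ 2.769e-01 -9.609e-01  0.000e+00]
 [-8.000e-04 -2.000e-04 -1.000e+00]] [ 1.1 -0.1  0.1  0.   0.1 -0.   3.9] [ 0.42 -0.31  0.55]
```

View pics/w2.png

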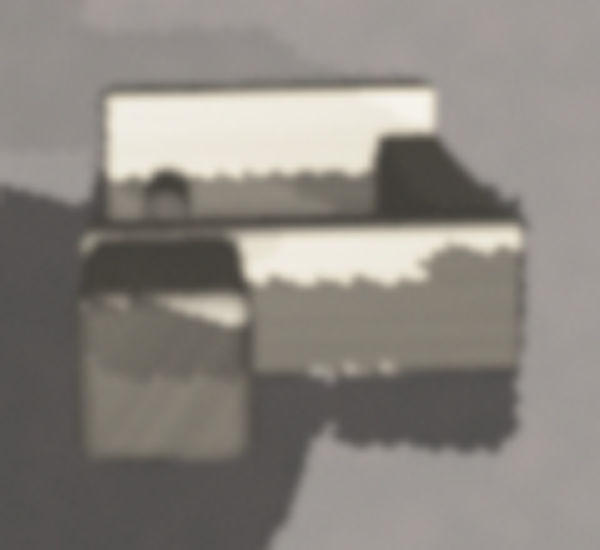

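Run:
```python
from h import *
T=np.load("w2.npy");s=manip.get_state()
b=at("wrist",(283,215.4),.166,T);print(b)
d=np.r_[b,.138]-s["ee_pos"];print(s["tool_rot"].T@d, s["force"].round(2))
```

```text
[ 0.5067 -0.1102]
[-0.00045419 -0.00081726  0.12325118] [ 0.29 -0.66  0.93]
```

Call:
step_arm --pt "0.0919 -0.0005 -0.001 0.03 -1" --pt "0.0919 0 0 0.03 0" --pt "0.0919 0 0 0.03 0" --pt "0.0919 0 0 0.022 0" --pt "0.0919 0 0 0.011 0" --pt "0.0919 0 0 0 0" --pt "0.0 0 0 0 0" --pt "0.0 0 0 0 0" --pt "0.0 0 0 0 0" --pt "0.0 0 0 0 0" --pt "0.0 0 0 0 0" --pt "0.0 0 0 0 0" --pt "0.0 0 0 0 0" --pt "0.0 0 0 0 0"

```text
time: 3.08
ee_pos: [0.507, -0.1101, 0.1387]
tool_rot: [[0.956, 0.293, 0.0], [0.293, -0.956, -0.0], [0.0, 0.0, -1.0]]
force: [0.9, 0.0, 0.2]
grip_width: 0.0409
```

Call:
step_arm --pt "0.0 0 0 0 0" --pt "0.0 0 0 0 0" --pt "0.0 0 0 0 0" --pt "0.0 0 0 0 0" --pt "0.0 0 0 0 0" --pt "0.0 0 0 0 0"

```text
time: 3.58
ee_pos: [0.5068, -0.11, 0.1385]
tool_rot: [[0.956, 0.293, -0.0], [0.293, -0.956, 0.0], [-0.0, -0.0, -1.0]]
force: [-0.8, 1.2, -0.7]
grip_width: 0.0261
```

Call:
step_arm --pt "0.0 0 0 -0.01 0" --pt "0.0 0 0 -0.02 0" --pt "0.0 0 0 -0.02 0" --pt "0.0 0 0 -0.01 0" --pt "0.0 0.0098 -0.0187 0 0" --pt "0.0 0.0123 -0.0234 0 0" --pt "0.0 0.0123 -0.0234 0 0" --pt "0.0 0.0123 -0.0234 0 0" --pt "0.0 0.0123 -0.0234 0 0" --pt "0.0 0.0123 -0.0234 0 0" --pt "0.0 0.0123 -0.0234 0 0" --pt "0.0 0.0098 -0.0187 0 0" --pt "0.0 0.0049 -0.0094 0 0" --pt "0.0 0 0 0 2.15" --pt "0.0 0 0 0 2.15" --pt "0.0 0 0 0 0" --pt "0.0 0 0 0 0" --pt "0.0 0 0 0 0"

```text
time: 5.08
ee_pos: [0.546, 0.097, 0.1985]
tool_rot: [[0.975, 0.22, -0.0], [0.22, -0.975, -0.0], [-0.0, 0.0, -1.0]]
force: [0.7, 0.6, -2.9]
grip_width: 0.0257
```

Run:
```python
from h import *
s=manip.get_state();T=wpose(s);im=manip.capture("wrist");np.save("w3.npy",T)
print(s["ee_pos"],s["tool_rot"].round(4),s["qvel"].round(1), s["force"].round(2),s["grip_width"])
cv2.imwrite("pics/w3raw.png",im[:,:,::-1])
cv2.imwrite("pics/w3.png",cv2.resize(im[:,:,::-1],(800,600),interpolation=cv2.INTER_CUBIC))
```

```text
[0.54603067 0.0969926  0.19848202] [[ 9.754e-01  2.204e-01 -3.000e-04]
 [ 2.204e-01 -9.754e-01 -4.000e-04]
 [-4.000e-04  3.000e-04 -1.000e+00]] [ 0.1 -0.  -0.2 -0.  -0.1 -0.1 -0.3] [ 0.71  0.56 -2.91] 0.025685584399290456
```

View pics/w3.png

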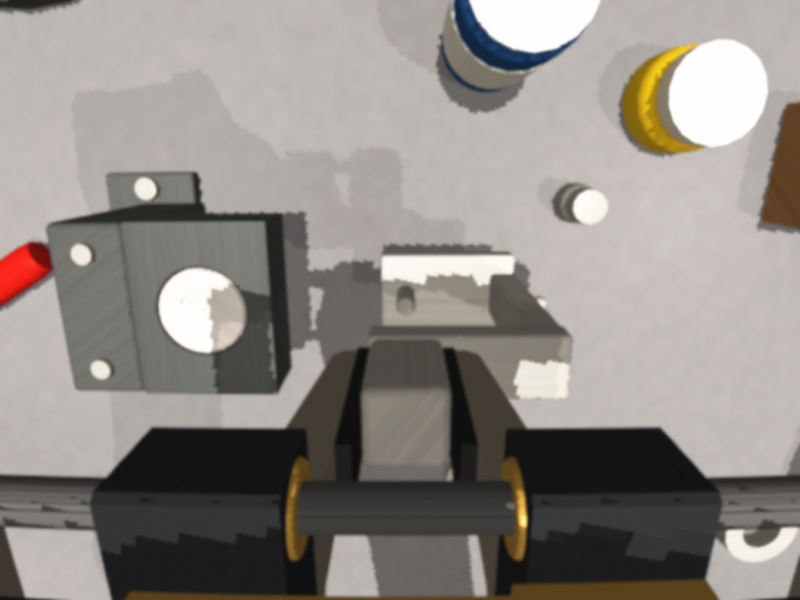

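The wrist view shows the piston at 800-px (202,310), the head corners at (267,218), (277,392), (75,388) and (48,225), and the pin tip about (406,296). The tool hangs square in the jaws.

Run:
```python
from h import *
T=np.load("w3.npy");s=manip.get_state();f=1/1.42857
g=lambda x,y,z:at("wrist",(x*f,y*f),z,T)
p=g(202,310,.112);c=[g(*q,.112) for q in((267,218),(277,392),(75,388),(48,225))]
print("piston",p,c)
e=c[0]-c[1];yaw=np.degrees(np.arctan2(e[1],e[0]));m=sum(c)/4
R=s["tool_rot"][:2,:2]
n=np.array([-np.sin(np.radians(12.7)),np.cos(np.radians(12.7))])
print("yaw",yaw,"len",np.hypot(*e),"axis from corners",m-.02*n, np.degrees(np.arctan2(*(c[3]-c[0])[::-1]))-90,np.degrees(np.arctan2(*(c[2]-c[1])[::-1]))-90)
print("pin",g(406,296,.100),s["ee_pos"])
im=cv2.imread("pics/w3raw.png");h=cv2.cvtColor(im[175:260,95:185],cv2.COLOR_BGR2GRAY)
# tool-frame offset of piston
for a in(p,m-.02*n):print("to go tool xy",R.T@(a-s["ee_pos"][:2]))
```

```text
piston [0.5243 0.196 ] [array([0.5767, 0.171 ]), array([0.4884, 0.1524]), array([0.4657, 0.2584]), array([0.5503, 0.276 ])]
yaw 11.895198280397825 len 0.09023774154975289 axis from corners [0.52467192 0.19493931] 14.11325387788645 12.087374076020424
pin [0.5506 0.0976] [0.54605577 0.09708176 0.19852465]
to go tool xy [ 0.00057092 -0.10128083]
to go tool xy [ 0.00070003 -0.10016426]
```

Call:
step_arm --pt "0.0 0.0006 0 0.01 0" --pt "0.0 0 0 0.012 0" --pt "0.0 0 0 0.012 0" --pt "0.0 0 0 0.006 0" --pt "0.0 0 0 0 0" --pt "0.0 0 -0.01 0 0" --pt "0.0 0 -0.015 0 0" --pt "0.0 0 -0.015 0 0" --pt "0.0 0 -0.015 0 0" --pt "0.0 0 -0.015 0 0" --pt "0.0 0 -0.015 0 0" --pt "0.0 0 -0.0105 0 0" --pt "0.0 0 -0.0053 0 0" --pt "0.0 0 0 0 0" --pt "0.0 0 0 0 0" --pt "0.0 0 0 0 0"

```text
time: 6.47
ee_pos: [0.5248, 0.1951, 0.1586]
tool_rot: [[0.976, 0.219, 0.0], [0.219, -0.976, -0.001], [-0.0, 0.001, -1.0]]
force: [-0.1, 0.4, -3.4]
grip_width: 0.0259
```

Call:
step_arm --pt "0.0 0 0 -0.003 0" --pt "0.0 0 0 -0.003 0" --pt "0.0 0 0 -0.001 0" --pt "0.0 0 0 -0.0005 0" --pt "0.0 0 0 -0.0005 0" --pt "0.0 0 0 0 0" --pt "0.0 0 0 0 0"

```text
time: 7.05
ee_pos: [0.5245, 0.196, 0.1665]
tool_rot: [[0.975, 0.22, -0.0], [0.22, -0.975, -0.0], [-0.0, 0.0, -1.0]]
force: [-0.4, 0.5, -3.7]
grip_width: 0.0258
```

Call:
step_arm --pt "0.0 0 0 -0.0005 0" --pt "0.0 0 0 0 0" --pt "0.0 0 0 0 0"

```text
time: 7.3
ee_pos: [0.5243, 0.196, 0.1667]
tool_rot: [[0.975, 0.22, -0.001], [0.22, -0.975, -0.0], [-0.001, 0.0, -1.0]]
force: [1.4, -0.4, -7.1]
grip_width: 0.0259
```

Call:
step_arm --pt "0.0 0 0 -0.0005 0" --pt "0.0 0 0 0 0" --pt "0.0 0 0 0 0"

```text
time: 7.55
ee_pos: [0.5242, 0.196, 0.1669]
tool_rot: [[0.975, 0.22, -0.001], [0.22, -0.975, -0.0], [-0.001, 0.0, -1.0]]
force: [1.5, 0.8, -10.7]
grip_width: 0.0258
```

Call:
step_arm --pt "0.0 0.001 0 0 0" --pt "0.0 0.001 0 0 0" --pt "0.0 0.001 0 0 0" --pt "0.0 0.001 0 0 0" --pt "0.0 0 0 0 0" --pt "0.0 0 0 0 0"

```text
time: 8.05
ee_pos: [0.5289, 0.1968, 0.1682]
tool_rot: [[0.975, 0.22, 0.001], [0.22, -0.975, -0.0], [0.001, 0.001, -1.0]]
force: [-2.0, -1.7, -4.2]
grip_width: 0.0258
```

Call:
step_arm --pt "0.0 -0.0003 0.001 0 0" --pt "0.0 -0.0003 0.001 0 0" --pt "0.0 0 0 0 0" --pt "0.0 0 0 0 0"

```text
time: 8.38
ee_pos: [0.5291, 0.1954, 0.1683]
tool_rot: [[0.975, 0.22, 0.002], [0.22, -0.975, 0.001], [0.002, -0.001, -1.0]]
force: [0.4, -0.6, -3.1]
grip_width: 0.0255
```

Call:
step_arm --pt "0.0 0 0 -0.0005 0" --pt "0.0 0 0 -0.0005 0" --pt "0.0 0 0 -0.0005 0" --pt "0.0 0 0 0 0" --pt "0.0 0 0 0 0"

```text
time: 8.8
ee_pos: [0.5283, 0.195, 0.1691]
tool_rot: [[0.975, 0.22, 0.0], [0.22, -0.975, 0.0], [0.0, -0.0, -1.0]]
force: [0.5, 0.9, -2.7]
grip_width: 0.0259
```

Call:
step_arm --pt "0.0 0 0 -0.001 0" --pt "0.0 0 0 -0.001 0" --pt "0.0 0 0 -0.001 0" --pt "0.0 0 0 -0.001 0" --pt "0.0 0 0 0 0" --pt "0.0 0 0 0 0"

```text
time: 9.3
ee_pos: [0.5283, 0.1949, 0.1732]
tool_rot: [[0.975, 0.22, 0.0], [0.22, -0.975, -0.0], [0.0, 0.0, -1.0]]
force: [0.7, -0.2, -3.4]
grip_width: 0.0255
```

Call:
step_arm --pt "0.0 0 0 -0.0005 0" --pt "0.0 0 0 -0.0005 0" --pt "0.0 0 0 -0.0005 0" --pt "0.0 0 0 -0.0005 0" --pt "0.0 0 0 0 0"

```text
time: 9.72
ee_pos: [0.5281, 0.1948, 0.1745]
tool_rot: [[0.975, 0.22, -0.001], [0.22, -0.975, -0.0], [-0.001, 0.0, -1.0]]
force: [0.1, 1.0, -8.3]
grip_width: 0.0257
```

Call:
step_arm --pt "0.0 0 0 -0.0005 0" --pt "0.0 0 0 -0.0005 0" --pt "0.0 0 0 -0.0005 0" --pt "0.0 0 0 -0.0005 0" --pt "0.0 0 0 -0.0005 0" --pt "0.0 0 0 -0.0005 0" --pt "0.0 0 0 -0.0005 0" --pt "0.0 0 0 -0.0005 0"

```text
time: 10.38
ee_pos: [0.5282, 0.1947, 0.179]
tool_rot: [[0.975, 0.22, -0.0], [0.22, -0.975, -0.0], [-0.0, 0.0, -1.0]]
force: [3.0, -0.8, -13.0]
grip_width: 0.0255
```

Call:
step_arm --pt "0.0 0 0 -0.0007 0" --pt "0.0 0 0 -0.0007 0" --pt "0.0 0 0 -0.0007 0" --pt "0.0 0 0 -0.0007 0" --pt "0.0 0 0 -0.0007 0" --pt "0.0 0 0 -0.0007 0" --pt "0.0 0 0 -0.0007 0" --pt "0.0 0 0 -0.0007 0"

```text
time: 11.05
ee_pos: [0.5283, 0.1949, 0.1847]
tool_rot: [[0.975, 0.22, 0.0], [0.22, -0.975, -0.0], [-0.0, 0.0, -1.0]]
force: [2.1, -1.6, -13.9]
grip_width: 0.026
```

Call:
step_arm --pt "0.0 0 0 -0.0007 0" --pt "0.0 0 0 -0.0007 0" --pt "0.0 0 0 -0.0007 0" --pt "0.0 0 0 -0.0007 0" --pt "0.0 0 0 -0.0007 0" --pt "0.0 0 0 -0.0007 0" --pt "0.0 0 0 -0.0007 0" --pt "0.0 0 0 -0.0005 0" --pt "0.0 0 0 0 0" --pt "0.0 0 0 0 0"

```text
time: 11.88
ee_pos: [0.5283, 0.1949, 0.1903]
tool_rot: [[0.975, 0.22, 0.0], [0.22, -0.975, -0.0], [0.0, 0.0, -1.0]]
force: [2.3, -0.8, -11.1]
grip_width: 0.0259
```

Run:
```python
from h import *
s=manip.get_state();print(s["force"],s["ee_pos"],s["wrist_torque"])
im=manip.capture("scene");c=im[90:200,250:390]
cv2.imwrite("pics/s2.png",cv2.resize(c[:,:,::-1],None,fx=5,fy=5,interpolation=cv2.INTER_CUBIC))
```

```text
[  2.3215434   -0.83683167 -11.1285216 ] [0.52831285 0.1949388  0.19033751] [-0.37544491 -0.63182266  0.02037737]
```

View pics/s2.png

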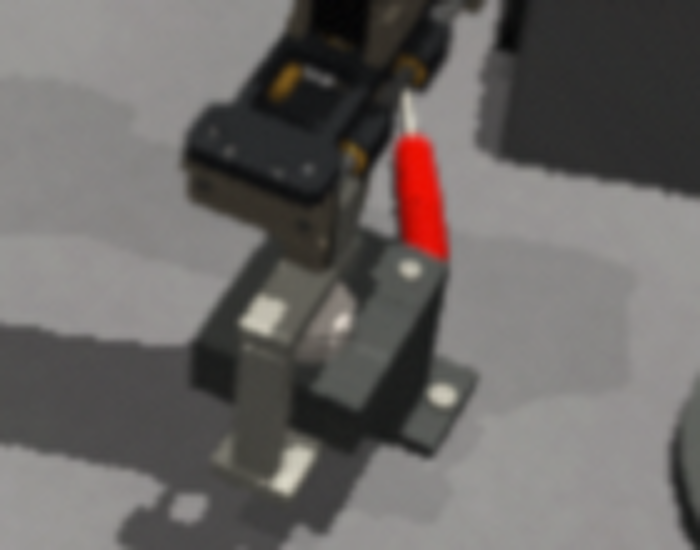

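The picture shows the piston standing proud beside the arm of the tool. Now withdraw downward, then out.

Call:
step_arm --pt "0.0 0 0 0.002 0" --pt "0.0 0 0 0.003 0" --pt "0.0 0 0 0.004 0" --pt "0.0 0 0 0.004 0" --pt "0.0 0 0 0.004 0" --pt "0.0 0 0 0.004 0" --pt "0.0 0 0 0.004 0" --pt "0.0 0 0 0.004 0" --pt "0.0 0 0 0.003 0" --pt "0.0 0 0 0.0015 0" --pt "0.0 0 0 0 0" --pt "0.0 0 0 0 0"

```text
time: 12.93
ee_pos: [0.5279, 0.195, 0.1564]
tool_rot: [[0.975, 0.22, -0.001], [0.22, -0.975, -0.0], [-0.001, -0.0, -1.0]]
force: [-0.7, 0.6, -2.9]
grip_width: 0.0259
```

The arm's underside is close to the proud piston's top (the window is tip z 60–68 mm), so raise 4 mm before drawing out.

Call:
step_arm --pt "0.0 0 0 -0.002 0" --pt "0.0 0 0 -0.003 0" --pt "0.0 0 0 0 0" --pt "0.0 0 0 0 0" --pt "0.0 0 0.005 0 0" --pt "0.0 0 0.005 0 0"

```text
time: 13.43
ee_pos: [0.5304, 0.185, 0.1616]
tool_rot: [[0.975, 0.221, -0.0], [0.221, -0.975, -0.0], [-0.0, 0.0, -1.0]]
force: [0.2, -0.5, -4.3]
grip_width: 0.0257
```

Call:
step_arm --pt "0.0 0 0.01 0 0" --pt "0.0 0 0.015 0 0" --pt "0.0 0 0.015 0 0" --pt "0.0 0 0.015 0 0" --pt "0.0 0 0.015 0 0" --pt "0.0 0 0.015 0 0" --pt "0.0 0 0.01 0 0" --pt "0.0 0 0.005 0 0" --pt "0.0 0 0 -0.01 0" --pt "0.0 0 0 -0.018 0" --pt "0.0 0 0 -0.01 0" --pt "0.0 0 0 0 0" --pt "0.0 0 0 0 0"

```text
time: 14.52
ee_pos: [0.5528, 0.0885, 0.2004]
tool_rot: [[0.975, 0.221, 0.002], [0.221, -0.975, 0.0], [0.002, 0.0, -1.0]]
force: [0.3, 0.8, -3.1]
grip_width: 0.0261
```

Run:
```python
from h import *
s=manip.get_state();T=wpose(s);im=manip.capture("wrist");np.save("w4.npy",T)
print(s["ee_pos"],s["force"].round(1))
R=s["tool_rot"][:2,:2];print(R.T@(np.array([.5068,-.110])-s["ee_pos"][:2]))
cv2.imwrite("pics/w4.png",cv2.resize(im[:,:,::-1],(800,600),interpolation=cv2.INTER_CUBIC))
```

```text
[0.55277981 0.088467   0.20042603] [ 0.3  0.8 -3.1]
[-0.08878962  0.18335668]
```

View pics/w4.png

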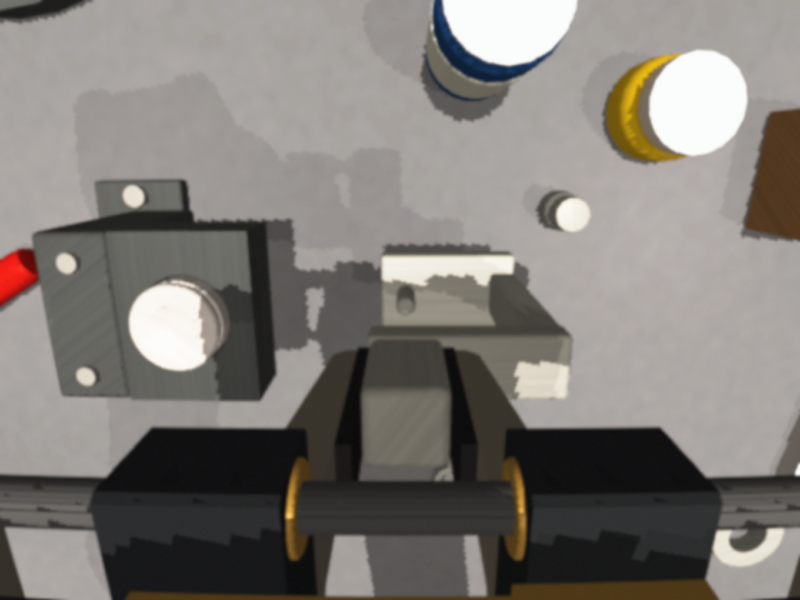

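The piston top is at 800-px (175,324), standing proud. The tool hasn't moved in the jaws. Carry it back to where it stood.

Call:
step_arm --pt "0.0 -0.0055 0.0115 0 0" --pt "0.0 -0.0111 0.023 0 0" --pt "0.0 -0.0111 0.023 0 0" --pt "0.0 -0.0111 0.023 0 0" --pt "0.0 -0.0111 0.023 0 0" --pt "0.0 -0.0111 0.023 0 0" --pt "0.0 -0.0111 0.023 0 0" --pt "0.0 -0.0111 0.0225 0 0" --pt "0.0 -0.0055 0.0115 0 -2.1" --pt "0.0 0 0 0.01 -2.1" --pt "0.0 0 0 0.02 0" --pt "0.0 0 0 0.015 0" --pt "0.0 0 0 0.008 0" --pt "0.0 0 0 0.003 0" --pt "0.0 0 0 0 0" --pt "0.0 0 0 0 0"

```text
time: 15.9
ee_pos: [0.5067, -0.111, 0.1439]
tool_rot: [[0.957, 0.291, 0.0], [0.291, -0.957, -0.0], [0.0, 0.0, -1.0]]
force: [0.6, 0.1, -2.9]
grip_width: 0.0258
```

Run:
```python
from h import *
T=np.load("w4.npy")
for z in (.116,.12,.124,.126,.128,.130):print(z,at("wrist",(175/1.42857,324/1.42857),z,T))
print(manip.get_state()["ee_pos"],manip.get_state()["force"])
```

```text
0.116 [0.5215 0.1994]
0.12 [0.5233 0.1979]
0.124 [0.525  0.1963]
0.126 [0.5258 0.1955]
0.128 [0.5267 0.1948]
0.13 [0.5275 0.194 ]
[ 0.50665474 -0.11103381  0.14389372] [ 0.61233035  0.08033197 -2.94166186]
```

Call:
step_arm --pt "0.0 0 0 0.002 0" --pt "0.0 0 0 0.001 0" --pt "0.0 0 0 0.001 0" --pt "0.0 0 0 0.0006 0" --pt "0.0 0 0 0.0006 0" --pt "0.0 0 0 0 0" --pt "0.0 0 0 0 0"

```text
time: 16.48
ee_pos: [0.5065, -0.1108, 0.1385]
tool_rot: [[0.957, 0.291, 0.0], [0.291, -0.957, -0.0], [0.0, 0.0, -1.0]]
force: [-0.2, 0.5, -2.4]
grip_width: 0.026
```

Call:
step_arm --pt "0.0 0 0 0.0004 0" --pt "0.0 0 0 0 0" --pt "0.0 0 0 0 0"

```text
time: 16.73
ee_pos: [0.5066, -0.1107, 0.1384]
tool_rot: [[0.957, 0.291, 0.0], [0.291, -0.957, -0.0], [0.0, 0.0, -1.0]]
force: [-1.2, 1.4, 3.3]
grip_width: 0.026
```

Standing on the bench (force reversed to +3 N). Release and rise.

Call:
step_arm --pt "0.0919 0 0 0 0" --pt "0.0919 0 0 0 0" --pt "0.0919 0 0 0 0" --pt "0.0919 0 0 0 0" --pt "0.0919 0 0 0 0" --pt "0.0919 0 0 0 0" --pt "0.0919 0 0 0 0" --pt "0.0919 0 0 0 0" --pt "0.0919 0 0 0 0" --pt "0.0919 0 0 -0.005 0" --pt "0.0919 0 0 -0.02 0" --pt "0.0919 0 0 -0.03 0" --pt "0.0919 0 0 -0.03 0" --pt "0.0919 0 0 -0.02 0" --pt "0.0919 0 0 0 0"

```text
time: 17.98
ee_pos: [0.5091, -0.1112, 0.2479]
tool_rot: [[0.957, 0.291, 0.008], [0.291, -0.957, -0.002], [0.008, 0.004, -1.0]]
force: [1.1, 0.4, 0.1]
grip_width: 0.0922
```

Call:
step_arm --pt "0.0919 0.006 -0.0165 0 0" --pt "0.0919 0.0117 -0.032 0 0" --pt "0.0919 0.0117 -0.032 0 0" --pt "0.0919 0.0117 -0.032 0 0" --pt "0.0919 0.0117 -0.032 0 0" --pt "0.0919 0.0117 -0.032 0 0" --pt "0.0919 0.0117 -0.032 0 0" --pt "0.0919 0.0117 -0.032 0 0" --pt "0.0919 0.0117 -0.032 0 0" --pt "0.0919 0.0054 -0.016 0 0" --pt "0.0919 0 0 0 0" --pt "0.0919 0 0 0 0" --pt "0.0919 0 0 0 0"

```text
time: 19.07
ee_pos: [0.5228, 0.1942, 0.2423]
tool_rot: [[0.957, 0.29, -0.001], [0.29, -0.957, -0.001], [-0.001, 0.001, -1.0]]
force: [0.1, 0.1, -0.2]
grip_width: 0.0921
```

Run:
```python
from h import *
s=manip.get_state();T=wpose(s);im=manip.capture("wrist");np.save("w5.npy",T)
R=s["tool_rot"];print(s["ee_pos"],R.round(3),R.T@(np.array([.5244,.1955,.1300])-s["ee_pos"]))
cv2.imwrite("pics/w5.png",cv2.resize(im[:,:,::-1],(800,600),interpolation=cv2.INTER_CUBIC))
```

```text
[0.52275044 0.19419373 0.24234044] [[ 0.957  0.29  -0.001]
 [ 0.29  -0.957 -0.001]
 [-0.001  0.001 -1.   ]] [ 0.00210548 -0.00088132  0.11233695]
```

View pics/w5.png

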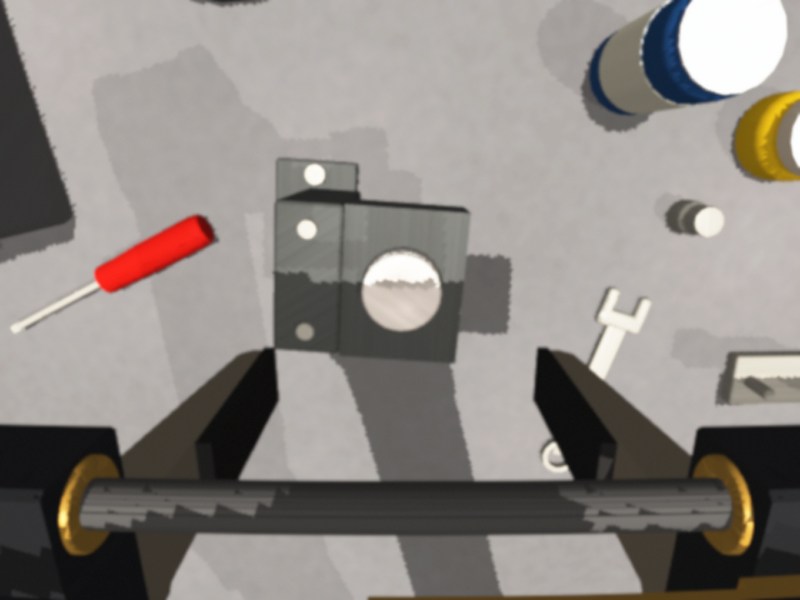

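The wrist view shows the piston at 800-px (402,291), laterally within about 2 mm of the jaws' centre and consistent with the known axis. The knockout is standing at right and the bystanders are untouched. Descend.

Call:
step_arm --pt "0.0919 0.002 -0.0012 0.02 0" --pt "0.0919 0 0 0.03 0" --pt "0.0919 0 0 0.03 0" --pt "0.0919 0 0 0.02 0" --pt "0.0919 0 0 0.012 0" --pt "0.0919 0 0 0 0" --pt "0.0919 0 0 0 0" --pt "0.0919 0 0 0 0"

```text
time: 19.78
ee_pos: [0.5255, 0.1974, 0.1324]
tool_rot: [[0.957, 0.29, 0.002], [0.29, -0.957, 0.001], [0.002, 0.0, -1.0]]
force: [0.7, 0.4, -0.3]
grip_width: 0.0917
```

Call:
step_arm --pt "0.0919 -0.0015 0.001 0.004 0" --pt "0.0919 0 0 0.003 0" --pt "0.0919 0 0 0 0" --pt "0.0919 0 0 0 0" --pt "0.0919 0 0 0 0" --pt "0.0919 0 0 0 0"

```text
time: 20.28
ee_pos: [0.5234, 0.1961, 0.1241]
tool_rot: [[0.957, 0.291, 0.0], [0.291, -0.957, 0.0], [0.0, 0.0, -1.0]]
force: [-0.9, -0.1, 0.9]
grip_width: 0.0917
```

Call:
step_arm --pt "0.0919 0.0005 0 -0.0006 0" --pt "0.0 0 0 0 0" --pt "0.0 0 0 0 0" --pt "0.0 0 0 0 0" --pt "0.0 0 0 0 0" --pt "0.0 0 0 0 0" --pt "0.0 0 0 0 0" --pt "0.0 0 0 0 0" --pt "0.0 0 0 0 0" --pt "0.0 0 0 0 0" --pt "0.0 0 0 0 0" --pt "0.0 0 0 0 0"

```text
time: 21.28
ee_pos: [0.5237, 0.1962, 0.1245]
tool_rot: [[0.957, 0.291, -0.0], [0.291, -0.957, 0.0], [-0.0, -0.0, -1.0]]
force: [0.1, 0.4, -0.5]
grip_width: 0.043
```

Call:
step_arm --pt "0.0 0 0 0 0" --pt "0.0 0 0 0 0" --pt "0.0 0 0 -0.0007 0" --pt "0.0 0 0 -0.0007 0" --pt "0.0 0 0 -0.0007 0" --pt "0.0 0 0 -0.0007 0" --pt "0.0 0 0 -0.0007 0" --pt "0.0 0 0 -0.0007 0"

```text
time: 21.95
ee_pos: [0.5233, 0.196, 0.1284]
tool_rot: [[0.957, 0.291, -0.001], [0.291, -0.957, -0.0], [-0.001, 0.0, -1.0]]
force: [0.7, 0.5, -7.7]
grip_width: 0.0432
```

Call:
step_arm --pt "0.0 0 0 -0.001 0" --pt "0.0 0 0 -0.001 0" --pt "0.0 0 0 -0.001 0" --pt "0.0 0 0 -0.001 0" --pt "0.0 0 0 -0.0015 0" --pt "0.0 0 0 -0.0015 0" --pt "0.0 0 0 -0.002 0" --pt "0.0 0 0 -0.002 0" --pt "0.0 0 0 -0.003 0" --pt "0.0 0 0 -0.003 0" --pt "0.0 0 0 -0.004 0" --pt "0.0 0 0 -0.004 0" --pt "0.0 0 0 -0.005 0" --pt "0.0 0 0 -0.01 0" --pt "0.0 0 0 0 0" --pt "0.0 0 0 0 0" --pt "0.0 0 0 0 0"

```text
time: 23.37
ee_pos: [0.5237, 0.1961, 0.1689]
tool_rot: [[0.957, 0.291, 0.0], [0.291, -0.957, -0.0], [0.0, 0.0, -1.0]]
force: [-0.7, 0.1, -2.2]
grip_width: 0.0431
```

Run:
```python
from h import *
s=manip.get_state();T=wpose(s);im=manip.capture("wrist")
R=s["tool_rot"];print(s["force"],s["ee_pos"],R.T@(np.array([.5150,-.3088,.2])-s["ee_pos"]))
sc=manip.capture("scene")
cv2.imwrite("pics/w6.png",np.hstack([cv2.resize(im[:,:,::-1],(400,300)),cv2.resize(sc[20:200,230:470,::-1],(400,300),interpolation=cv2.INTER_CUBIC)]))
```

```text
[-0.68671829  0.09299348 -2.21762143] [0.52369523 0.19609878 0.16886082] [-0.15533264  0.48049221 -0.03109727]
```

View pics/w6.png

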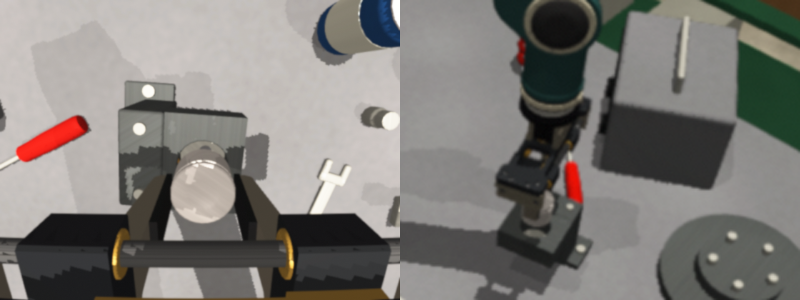

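The piston is out and upright in the jaws. Raise it over the knockout's height, then carry it to the tray.

Call:
step_arm --pt "0.0 0 0 -0.02 0" --pt "0.0 0 0 -0.025 0" --pt "0.0 0 0 -0.02 0" --pt "0.0 -0.005 0.015 0 0" --pt "0.0 -0.01 0.031 0 0" --pt "0.0 -0.01 0.031 0 0" --pt "0.0 -0.01 0.031 0 0" --pt "0.0 -0.01 0.031 0 0" --pt "0.0 -0.01 0.031 0 0" --pt "0.0 -0.01 0.031 0 0" --pt "0.0 -0.01 0.031 0 0" --pt "0.0 -0.01 0.031 0 0" --pt "0.0 -0.01 0.031 0 0" --pt "0.0 -0.01 0.031 0 0" --pt "0.0 -0.01 0.031 0 0" --pt "0.0 -0.01 0.031 0 0" --pt "0.0 -0.01 0.031 0 0" --pt "0.0 -0.01 0.031 0 0" --pt "0.0 -0.01 0.031 0 0"

```text
time: 25.05
ee_pos: [0.5148, -0.3096, 0.2333]
tool_rot: [[0.957, 0.291, -0.001], [0.291, -0.957, 0.0], [-0.001, -0.001, -1.0]]
force: [1.0, -0.1, -1.9]
grip_width: 0.0432
```

Run:
```python
from h import *
manip.capture("wrist");manip.capture("wrist")
s=manip.get_state()
R=s["tool_rot"];print(s["force"],s["ee_pos"],s["grip_width"],R.T@(np.array([.5150,-.309,.050])-s["ee_pos"]))
```

```text
[-0.86496929 -0.63971627 -1.21952793] [ 0.51311083 -0.31504792  0.23283874] 0.042933619900288364 [ 0.00396418 -0.00568212  0.18281726]
```

Call:
step_arm --pt "0.0 0.002 -0.003 0.015 0" --pt "0.0 0.002 -0.0025 0.025 0" --pt "0.0 0 0 0.03 0" --pt "0.0 0 0 0.03 0" --pt "0.0 0 0 0.03 0" --pt "0.0 0 0 0.025 0" --pt "0.0 0 0 0.015 0" --pt "0.0 0 0 0.008 0" --pt "0.0 0 0 0.004 0" --pt "0.0 0 0 0 0" --pt "0.0 0 0 0 0"

```text
time: 26.07
ee_pos: [0.5182, -0.3018, 0.0526]
tool_rot: [[0.957, 0.291, 0.001], [0.291, -0.957, -0.001], [0.001, 0.001, -1.0]]
force: [0.7, -0.3, -1.1]
grip_width: 0.0428
```

Call:
step_arm --pt "0.0 -0.002 0.004 0.004 0" --pt "0.0 0 0 0.003 0" --pt "0.0 0 0 0.002 0" --pt "0.0 0 0 0.001 0" --pt "0.0 0 0 0 0" --pt "0.0 0 0 0 0"

```text
time: 26.57
ee_pos: [0.5167, -0.3061, 0.0418]
tool_rot: [[0.957, 0.291, -0.0], [0.291, -0.957, 0.0], [-0.0, -0.0, -1.0]]
force: [-0.4, -0.1, -1.3]
grip_width: 0.043
```

Call:
step_arm --pt "0.0 0 0 0.001 0" --pt "0.0 0 0 0.0005 0" --pt "0.0 0 0 0 0" --pt "0.0 0 0 0 0"

```text
time: 26.9
ee_pos: [0.5167, -0.3061, 0.0402]
tool_rot: [[0.957, 0.291, -0.0], [0.291, -0.957, 0.0], [-0.0, -0.0, -1.0]]
force: [-0.2, 0.6, -1.5]
grip_width: 0.0428
```

Call:
step_arm --pt "0.0 0 0 0.0005 0" --pt "0.0 0 0 0.0005 0" --pt "0.0 0 0 0 0" --pt "0.0 0 0 0 0"

```text
time: 27.23
ee_pos: [0.5167, -0.3061, 0.0392]
tool_rot: [[0.957, 0.291, -0.0], [0.291, -0.957, 0.0], [-0.0, -0.0, -1.0]]
force: [-0.1, -0.3, -2.0]
grip_width: 0.0435
```

Call:
step_arm --pt "0.0 0 0 0.0005 0" --pt "0.0 0 0 0.0005 0" --pt "0.0 0 0 0 0" --pt "0.0 0 0 0 0"

```text
time: 27.57
ee_pos: [0.5169, -0.3061, 0.0389]
tool_rot: [[0.957, 0.291, 0.0], [0.291, -0.957, -0.0], [0.0, 0.0, -1.0]]
force: [-1.9, 1.0, 5.7]
grip_width: 0.0431
```

Piston is on the tray floor. Release and retreat up.

Call:
step_arm --pt "0.0 0 0 -0.0005 0" --pt "0.0919 0 0 0 0" --pt "0.0919 0 0 0 0" --pt "0.0919 0 0 0 0" --pt "0.0919 0 0 0 0" --pt "0.0919 0 0 0 0" --pt "0.0919 0 0 0 0" --pt "0.0919 0 0 0 0" --pt "0.0919 0 0 0 0" --pt "0.0919 0 0 -0.005 0" --pt "0.0919 0 0 -0.02 0" --pt "0.0919 0 0 -0.04 0" --pt "0.0919 0 0 -0.04 0" --pt "0.0919 0 0 -0.04 0" --pt "0.0919 0 0 -0.03 0" --pt "0.0919 0 0 -0.01 0" --pt "0.0919 0 0 0 0" --pt "0.0919 0 0 0 0" --pt "0.0919 0 0 0 0"

```text
time: 29.15
ee_pos: [0.5155, -0.3056, 0.2217]
tool_rot: [[0.957, 0.291, -0.003], [0.291, -0.957, 0.002], [-0.003, -0.002, -1.0]]
force: [0.1, 0.0, -0.0]
grip_width: 0.0919
```

Run:
```python
from h import *
s=manip.get_state();print(s["ee_pos"],s["force"],s["grip_width"])
im=manip.capture("scene");t=manip.capture("top");o=cv2.imread("pics/scene0.png")[:,:,::-1]
a=cv2.resize(im[100:380,100:380],(400,400));b=cv2.resize(o[100:380,100:380],(400,400))
cv2.imwrite("pics/fin.png",np.hstack([a,b])[:,:,::-1])
```

```text
[ 0.51553952 -0.30561565  0.22174269] [ 1.21484122e-01  4.24581668e-02 -3.75936883e-05] 0.09187591940902552
```

View pics/fin.png

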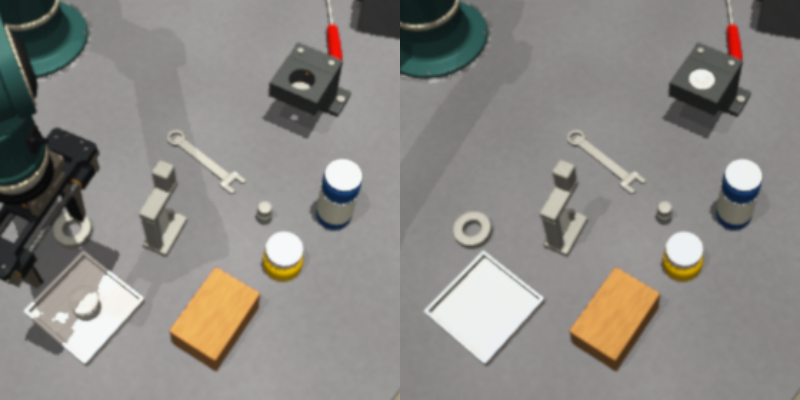

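The final view shows the piston standing in the tray near (87,303), the empty pocket, and the knockout upright where it started. Every bystander in the crop matches the start picture.

```bash
python3 -c "
from bench import manip
print(manip.finish_job())"
```

```text
the job is handed in; nothing more can be done
None
```

The piston is standing in the aluminium tray and the job is handed in, after about 29 s of the 72 s allowed.

- **Knockout:** I found the hole on the first sweep, about 4 mm along the nest's +x. The wrist reading never passed about 14 N at the end of any move, and that includes roughly 3.5 N of tool weight. I only saw force at the ends of moves, so brief peaks in between are not known.
- **How far proud:** the arm's height put it at about 16 mm. A later wrist picture put it nearer 13–14 mm.
- **A possible touch on the piston:** while lowering the tool, its upper arm came very close to the piston's top and may have pressed it down a millimetre or two. The force reading showed no clear contact, and I raised the tool 4 mm before drawing it out.
- **Tool and piston:** the tool was stood upright within about 1 mm of where it began. The piston was then pulled out against about 6–8 N and set on the tray floor near the middle, pressing down with about 6 N.
- **Last checks:**
  - The final picture shows the piston in the tray, the pocket empty and the knockout upright.
  - The wrench, can, jar, socket and carton match the start picture. The gripper partly hid the bearing, and only the screwdriver's near end was in view; both looked unmoved.
  - The gripper was open and clear, with no measurable force.

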